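Peel the top tray off a stuck stack and present it to the reader

TASK

Open the black case by the yellow handle until its lid rests back on its stop, then peel the stuck white top tray off the stack: lift its orange-tab corner first while the opposite corner still lies on the stack, so that the rest of the stack stays in the case. Carry the tray to the grey reader plate and hold it there right side up, roughly level, centred about 15 cm above the green window, and finish while still holding it still. Leave the lid open and do not disturb the other things on the table.

Things in the scene. Friction and masses are not known exactly. Their poses are not given: they have to be found in the camera images.
- case: black tub of a case, fixed to the table, 160 (x) x 180 (y) mm, walls and floor 5 mm thick, rim 42 mm above the table. Origin under its centre; +x points from the front to the hinge at the back, +z up. Turned by up to 0.3 rad from the world axes.
- lid (a joint): hinge of the case's black lid, rad: 0 shut, 1.9 fully open on its stop; opening turns it about the case's +y axis. Nearly free hinge: the lid falls shut below about 1.2 and falls on to its stop by itself above 1.3. The lid is a hollow cover 160 x 180 x 45 mm, about 0.25 kg.
- lid_handle (a point): grip point on the lid's yellow handle, a block 22 mm (front to back) x 36 mm (side to side) standing 36 mm up from the lid's top plate near its front edge: on its centre line, 10 mm below its top, 26 mm above the plate. Shut: 113 mm above the table, 145 mm in front of the hinge line and 71 mm above it. Its axes turn with the lid; shut, they are the case's.
- lid_hinge (a point): middle of the hinge line, at the back rim of the case, 42 mm above the table; the hinge line runs along the case's y axis
- tray: white formed top tray, 110 (x) x 130 (y) mm, about 0.07 kg. Origin under its centre. Its pan (88 x 108 mm) reaches 8 mm below the flange; flange 4 mm thick, top 12 mm above the origin. Starts nested level on the stack in the shut case, pan in the opening with 2 mm play each side, flange top 39 mm above the table. An orange tab stands at its (-x, +y) corner.
- tray_tab (a point): grip point on the orange tab, 6 mm below its top, at (-42, 52, 38) mm in the tray's frame, axes as the tray's. The tab is an upright fin 10 mm thick, 34 mm long along the tray's 45 degree direction (-1, +1), rising 32 mm above the flange, all of that above the case rim but 3 mm. Pinch it across its thickness, along the tray's (+1, +1).
- tray_far (a point): underside of the tray's flange at the corner opposite the tab, at (50, -60, 8) mm in the tray's frame. The tray pan clings to the stack at four spots round its edge, all together with some 6 to 8 N, each letting go once raised 3 to 5 mm. Pulled straight up they all hold at once and can lift the whole stack; tilted about this far corner they let go one after another.
- stack: the rest of the stack: blue and grey nested trays, loose in the case, 110 x 130 x 30 mm with an opening 92 x 112 mm in the top, about 0.6 kg. Origin under its centre (5 mm above the table), axes as the tray's at the start
- stack_far (a point): top of the stack's rim at (50, -60, 30) mm in its frame, where the tray's far corner lies at the start
- reader: grey reader plate, fixed to the table, 160 x 160 mm, 22 mm high, green window 100 x 90 mm in its middle between two yellow rails that reach 30 mm above the table. Origin under its centre; +z up
- reader_window (a point): centre of the green window, 23 mm above the table
- spool: loose yellow plastic ring, 52 mm across, 16 mm high; origin under its centre
- screwdriver: loose screwdriver lying on the table, 160 mm long; origin under its middle
- flux_jar: loose amber jar, 48 mm across, 50 mm high; origin under its centre
- mug: loose white mug, 80 mm across, 90 mm high; origin under its centre
- parts_bin: loose open blue bin, 90 x 130 x 50 mm; origin under its centre
- board_pack: loose flat green pack, 70 x 50 x 18 mm; origin under its centre
- nozzle: loose small grey nozzle standing upright, 28 mm across, 55 mm high; origin under its centre
There are look-alikes about, which are no part of the job. There is more than one size of the reader; the one meant has the size given above.

How it is judged (in metres and radians):
On the way, in this order (a step that is already met when the one before it is completed fails the run):
1. the lid rests fully open on its stop (value of joint lid above 1.8 rad and velocity of joint lid below 0.2 rad/s), for 0.2 s.
2. the tab corner is raised (tray tilted more than 0.1 rad) while the opposite corner still lies on the stack (within 10 mm) and the stack lies in the case (angle between tray's own z axis and vertical between 0.1 and 0.5 rad and distance between tray_far and stack_far below 0.01 m and z of tray_tab in the frame of stack above 0.068 m and height (world z) of stack below 0.015 m), for 0.1 s.
3. the tray is off the stack (distance between tray_far and stack_far above 0.05 m and contact force between tray and stack below 0.02 N and height (world z) of stack below 0.02 m), for 0.1 s.
At the end, for the whole second after the job is handed in: Lid open on its stop (over 1.8 rad); the fingers alone hold the tray still, right side up, tilted under 0.3 rad, centre within 60 mm sideways of the window centre, origin 90 to 230 mm above it; the rest of the stack lies flat in the case within 30 mm of its start (value of joint lid above 1.8 rad and horizontal distance between tray and reader_window below 0.06 m and z of tray in the frame of reader_window between 0.09 and 0.23 m and angle between tray's own z axis and vertical below 0.3 rad and linear speed of tray below 0.05 m/s and contact force between tray and the fingers above 0.5 N and contact force between tray and reader below 0.02 N and contact force between tray and case below 0.02 N and contact force between tray and stack below 0.02 N and height (world z) of stack below 0.012 m and angle between stack's own z axis and vertical below 0.08 rad and distance of stack from where it was at the start of the episode below 0.03 m); the arm keeps its last pose, push and grip.
It fails at once if the rest of the stack is lifted by more than 25 mm (height (world z) of stack above 0.03 m).
It fails at once if another thing on the table is shifted by more than 30 mm (distance of any of spool, screwdriver, flux_jar, mug, parts_bin, board_pack, nozzle from where it was at the start of the episode above 0.03 m).
It also fails if it takes over 64 s, if anything falls off the work surface, if the arm or the gripper's body presses on something with over 40 N, if the wrist force passes 120 N, or if a joint passes its speed limit or range.

ROBOT

A 6-joint arm with a two-finger parallel gripper is mounted at the origin on the work surface. World frame = base frame: x ahead of the robot, y to its left, z up, the work surface at z = 0. Lengths are in mm, angles in rad, forces in N, time in s.
With the tool pointing down it reaches from about 225 to 875 mm from the base axis. Payload 3.4 kg.
Tool frame: the origin (TCP) lies at the very end of the fingers, on their centre line; the grasp point (between the pads) lies 19 mm behind it; z points along the fingers, y is the line along which they close (so a half turn about z gives the same grasp; the last joint's range is limited). The gripper opens to 85 mm and grips with 20 to 120 N. Pads are 22 mm wide; open, the fingers measure 114 mm over their backs; the gripper's body (76 mm by 85 mm) begins 54 mm behind the grasp point. The pads swing forward as they close: fully open they stand 13 mm farther back than shut.
Start: joints at [1.027, 0.276, 1.505, -0, 1.361, -0.121], TCP at [235.953, 524.397, 205.328] pointing down, gripper open.
Joint ranges: [-2.89, 2.89], [-0.75, 2.08], [0.22, 2.7], [-1.18, 4.32], [0.11, 2.71], [-2.7, 2.7]. Speed limits (rad/s): [2.57, 2.57, 3.14, 3.14, 3.14, 3.14].

INTERFACE

Orientations are given as a unit quaternion [x, y, z, w].
In Python, from station import bot gives the robot as it stands. The module is installed in compiled form; this text tells all that it offers.
- The arm moves only by the tool play_rows, never from a script. Its argument "series" is a list of rows, each a list of 2 entries, a list of its own where there are three numbers: the shift along the world's x, y, z in cm, then the turn, a rotation vector about the world's x, y, z in rad. In form: [[[dx, dy, dz], [rx, ry, rz]], ...]. A call has 1 to 8 rows; each row shifts and turns the commanded pose from where the row before left it; what a row does not reach is not made up. A row lasts 1/8 s, in which the tool goes at most 62.5 mm and 10.7 degrees, less where a joint would pass 70% of its speed; a pose out of reach is approached as far as the arm can. A call is refused whole if a number of a shift passes 6.25 or a number of a turn 0.188, either way. A call with a gripper value outside its range is refused whole. "jaw" is the opening in per cent of the stroke, from 0 (shut) to 100 (fully open), set as the call begins (left out, the last holds). The fingers move at their own pace and stop on an object; "force" is the grip in N (left out, the last holds). Time passes only in rows, so rows that do not move let the fingers close. It gives the time, the measured TCP pose, the force, the opening and the grip force at its end, in the units of the state.
- bot.sense(): the state, without advancing time (a new reading comes with each control period).
- bot.camera(name): name is "scene" or "side" or "wrist"; returns the picture (480x640x3 uint8, red, green, blue); there is no depth.
- bot.calibration(name): a dict with "fx", "fy", "cx", "cy" (pixels), "extrinsics" (4x4, takes a point from world to camera coordinates). Camera axes: x right, y up, looking along -z (the intrinsics and any distortion apply to the point x, -y, -z); pixel columns grow to the right and rows downward; lengths in mm; the calibration is good to about 2 mm. A picture is of the moment at which its call begins: read the wrist's pose just before it. calibration takes no time and is no camera call; for the wrist camera it gives the pose at the moment of the call.
- bot.hand_in(): hands the job in; it is judged then, once.
The state is a dict: "clock": time; "qpos": joint angles; "qvel": joint speeds; "tau": joint torques, N m; "tcp_pos": TCP position; "orientation": TCP orientation; "force": force on the tool from outside, world axes, zero at the start; "wrist_torque": the same for the moment, N m; "opening": opening from 0.0 (shut) to 1.0 (fully open); "grip_force": force on a finger pad.
Only numpy, scipy, OpenCV 4.12 (cv2) and the standard library are available. Lean on these libraries where they do the work, as an engineer would, in place of code of your own. Each camera call takes 0.05 s, during which the arm holds its last target. There are 200 camera calls.

## Working session

There is one attempt and no reset: what is moved stays moved. The work goes in short steps, Python scripts to look and compute and a tool call to move; the robot and the scene stay as the last step left them, time stands still between calls to the robot, and variables do not carry over. Pictures are saved under pics/ and viewed, at most 10 in all, crops included, and the job is handed in when it is done.

Besides the shell and the picture viewer there is one more tool, called after "Emit:" by a JSON object that holds its "fn" and its "kwargs", one argument or row to a line. play_rows: Moves the arm, as the interface text tells. Its arguments: {"type":"object","properties":{"series":{"type":"array","items":{"type":"array"}},"jaw":{"type":"number"},"force":{"type":"number"}},"required":["series"]}

```bash
mkdir -p pics
cat > h.py <<'E'
import numpy as np, cv2
from station import bot
def cam(n,f=None):
    c=bot.calibration(n); im=bot.camera(n)
    if f: cv2.imwrite('pics/'+f,im[:,:,::-1])
    return im,c
def ray(c,u,v):
    E=np.array(c['extrinsics']); R=E[:3,:3];t=E[:3,3]
    d=np.array([(u-c['cx'])/c['fx'],-(v-c['cy'])/c['fy'],-1.])
    return -R.T@t, R.T@d
def onz(c,u,v,z):
    o,d=ray(c,u,v); return o+d*(z-o[2])/d[2]
def proj(c,p):
    E=np.array(c['extrinsics']); q=E[:3,:3]@np.array(p,float)+E[:3,3]
    return np.array([c['cx']+c['fx']*q[0]/-q[2], c['cy']+c['fy']*q[1]/q[2]])
def tri(c1,p1,c2,p2):
    o1,d1=ray(c1,*p1);o2,d2=ray(c2,*p2)
    s=np.linalg.lstsq(np.stack([d1,-d2],1),o2-o1,rcond=None)[0]
    a=o1+d1*s[0];b=o2+d2*s[1]; return (a+b)/2,np.linalg.norm(a-b)
E
python3 - <<'E'
from h import *
for n in('scene','side'):
    im,c=cam(n,n+'0.png'); print({k:(np.round(v,3).tolist() if k=='extrinsics' else v) for k,v in c.items()})
s=bot.sense();print(s)
E
```

```text
{'fx': 495.84423799465196, 'fy': 495.84423799465196, 'cx': 325.5384875384466, 'cy': 239.1919218478804, 'extrinsics': [[0.481, 0.877, 0.005, -267.998], [-0.628, 0.341, 0.7, 257.673], [0.612, -0.34, 0.715, -1386.345], [0.0, 0.0, 0.0, 1.0]]}
{'fx': 448.01749393268386, 'fy': 448.01749393268386, 'cx': 319.09912166957355, 'cy': 236.57650936009094, 'extrinsics': [[0.979, -0.205, -0.021, -501.766], [0.12, 0.481, 0.868, -147.469], [-0.168, -0.852, 0.495, -998.151], [0.0, 0.0, 0.0, 1.0]]}
{'clock': 0.1, 'qpos': array([ 1.02698493e+00,  2.76471631e-01,  1.50595974e+00, -9.83372386e-06,
        1.36072259e+00, -1.21056954e-01]), 'qvel': array([ 6.90750814e-05, -9.69656220e-04, -2.65385210e-03,  1.37277753e-03,
        1.06652469e-04,  6.48533136e-04]), 'tau': array([ 4.18701370e-05, -4.17700052e+01, -2.46403813e+01, -6.48953915e-05,
        5.80147011e-03,  2.03774960e-05]), 'tcp_pos': array([235.68463635, 523.92927267, 204.5791886 ]), 'orientation': array([ 2.09805595e-01,  9.77742810e-01, -7.39483693e-04, -2.50218009e-04]), 'force': array([-0.13531682,  0.54478829,  0.73789851]), 'wrist_torque': array([-0.00326367,  0.01520922, -0.01719538]), 'grip_force': 0.0, 'opening': 0.9981261697939289}
```

View pics/scene0.png

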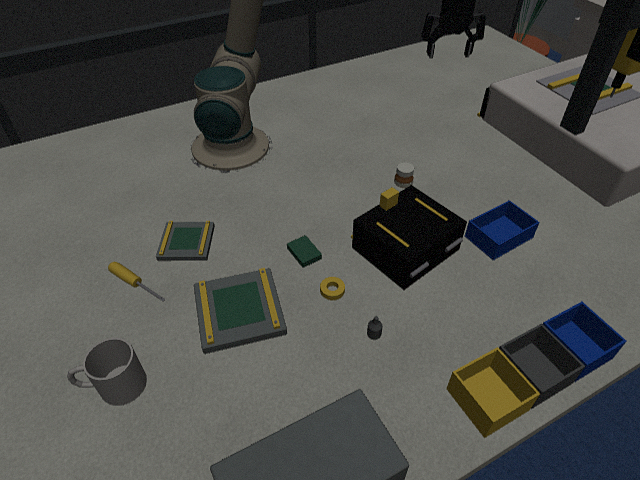

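View pics/side0.png

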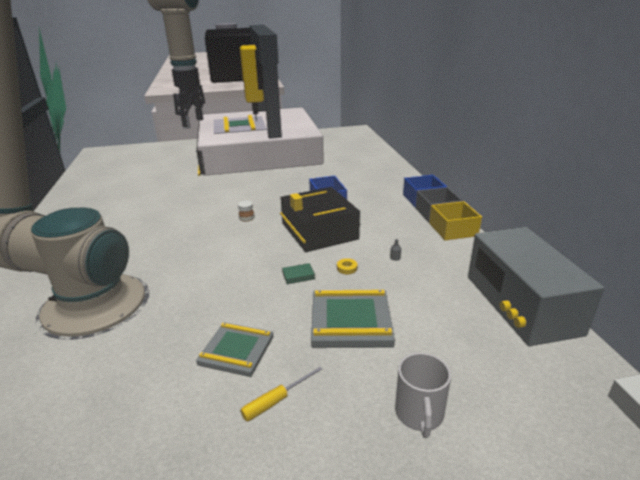

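Scene: the black case sits at (408,235) with its yellow handle at (389,199) and ribs at (393,234) and (431,209). The large reader is at (240,308); the small look-alike reader is at (185,240). Other yellow look-alikes are the ring (333,288), the ribs, the bin (492,390) and the arm on the raised table (630,50). I choose the handle block at (389,199), the case and the large reader.

Run:
```python
from h import *
out={}
for n in('scene','side'):
    im,c=cam(n); hsv=cv2.cvtColor(im,cv2.COLOR_RGB2HSV)
    m=cv2.inRange(hsv,(18,120,70),(35,255,255))
    k,l,st,ce=cv2.connectedComponentsWithStats(m)
    box=(340,180,475,250) if n=='scene' else (275,185,365,225)
    for i in range(1,k):
        x,y=ce[i]
        if st[i,4]>15 and box[0]<x<box[2] and box[1]<y<box[3]:
            r=cv2.minAreaRect(np.argwhere(l==i)[:,::-1].astype(np.float32))
            print(n,st[i],ce[i].round(1),'rect',np.round(cv2.boxPoints(r),0).tolist(),'z88',onz(c,x,y,89).round(0),'z105',onz(c,x,y,105).round(0))
    g=cv2.inRange(hsv,(60,60,30),(90,255,120))
    k,l,st,ce=cv2.connectedComponentsWithStats(g)
    for i in range(1,k):
        if st[i,4]>500: 
            r=cv2.minAreaRect(np.argwhere(l==i)[:,::-1].astype(np.float32)); P=cv2.boxPoints(r)
            ap=cv2.approxPolyDP(cv2.convexHull(np.argwhere(l==i)[:,::-1].astype(np.int32)),6,True)[:,0]
            Q=np.array([onz(c,*p,23) for p in ap])
            print('green',n,st[i,4],ce[i].round(1),onz(c,*ce[i],23).round(1),Q[:,:2].round(0).tolist())
    b=cv2.inRange(hsv,(0,0,0),(180,255,32)); b[:, :]*=1
    M=np.zeros_like(b); x0,y0,x1,y1=(335,175,480,295) if n=='scene' else (270,180,368,255)
    M[y0:y1,x0:x1]=b[y0:y1,x0:x1]
    k,l,st,ce=cv2.connectedComponentsWithStats(M); i=1+np.argmax(st[1:,4])
    ap=cv2.approxPolyDP(cv2.convexHull(np.argwhere(l==i)[:,::-1].astype(np.int32)),4,True)[:,0]
    for p in ap: print('blk',n,p,'z87',onz(c,*p,87)[:2].round(0),'z0',onz(c,*p,0)[:2].round(0))
    if n=='scene': cv2.imwrite('pics/crop1.png',cv2.resize(im[165:300,320:500,::-1],None,fx=4,fy=4,interpolation=2))
```

```text
scene [381 187  18  14 124] [390.  193.1] rect [[380.0, 196.0], [383.0, 185.0], [399.0, 189.0], [397.0, 200.0]] z88 [462. 217.  89.] z105 [477. 205. 105.]
scene [415 198  33  23 101] [430.7 208.7] rect [[414.0, 199.0], [416.0, 197.0], [447.0, 218.0], [446.0, 220.0]] z88 [548. 265.  89.] z105 [561. 252. 105.]
scene [386 200  11  11  18] [391.3 205.1] rect [[385.0, 209.0], [394.0, 200.0], [397.0, 203.0], [388.0, 212.0]] z88 [497. 197.  89.] z105 [511. 185. 105.]
scene [377 222  32  25 110] [392.4 234.1] rect [[376.0, 223.0], [377.0, 221.0], [409.0, 245.0], [407.0, 247.0]] z88 [573. 148.  89.] z105 [586. 137. 105.]
green scene 562 [218.6  77.8] [-348.   99.   23.] [[-308.0, 171.0], [-271.0, 75.0], [-365.0, 22.0], [-425.0, 129.0]]
green scene 597 [185.  238.3] [ 312.  -222.5   23. ] [[297.0, -180.0], [352.0, -211.0], [327.0, -263.0], [269.0, -232.0]]
green scene 521 [303.9 249.3] [468.   -5.1  23. ] [[498.0, 21.0], [502.0, -27.0], [436.0, -31.0], [433.0, 16.0]]
green scene 1881 [237.8 305.4] [ 541.1 -188.3   23. ] [[596.0, -154.0], [578.0, -241.0], [483.0, -220.0], [500.0, -134.0]]
blk s
[... 499 characters left out ...]
t [[313.0, 213.0], [345.0, 206.0], [345.0, 210.0], [313.0, 216.0]] z88 [570. 143.  89.] z105 [563. 111. 105.]
green side 1202 [52.3 91.5] [-758.1 2418.7   23. ] [[-422.0, 1308.0], [-1049.0, 3138.0], [-2227.0, 7008.0], [-634.0, 2215.0]]
green side 1312 [350.8 313. ] [ 538.9 -192.7   23. ] [[576.0, -242.0], [483.0, -220.0], [501.0, -140.0], [593.0, -158.0]]
green side 759 [235.5 345. ] [ 304.4 -232.8   23. ] [[346.0, -223.0], [320.0, -271.0], [265.0, -242.0], [290.0, -193.0]]Traceback (most recent call last):
  File "<stdin>", line 24, in <module>
    return _wrapfunc(a, 'argmax', axis=axis, out=out, **kwds)
    return bound(*args, **kwds)
ValueError: attempt to get argmax of an empty sequence
```

View pics/crop1.png

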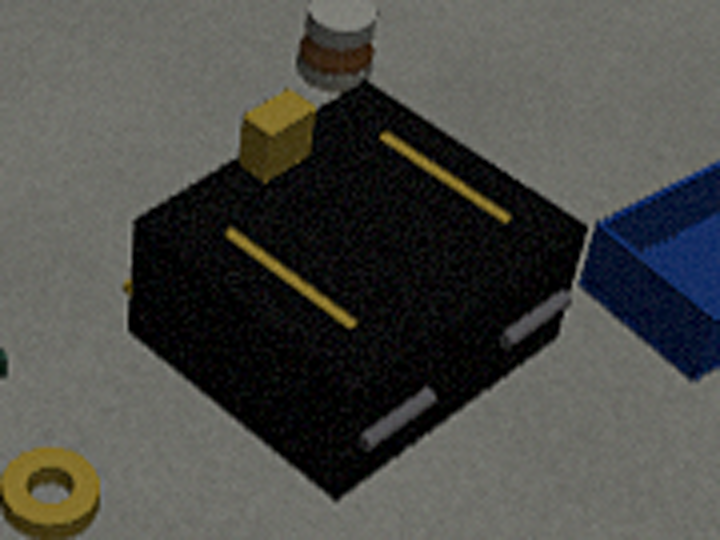

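Crop: the handle stands on the middle of the lid's front edge. Its top is at about (390,192) and grey hinges are at the back, so this is the right case. It has centre ≈(554,203) and yaw ≈0.208. The handle is ≈(491,191), matching the size model to about 2 mm. The big reader is ≈(540,-190), with a window of 98x88 as specified.

Emit:
{"fn": "play_rows", "kwargs": {
  "series": [
    [[3.19,-4.16,0],[0,0,0.079]],
    [[3.19,-4.16,0],[0,0,0.079]],
    [[3.19,-4.16,0],[0,0,0.079]],
    [[3.19,-4.16,0],[0,0,0.079]],
    [[3.19,-4.16,0],[0,0,0.079]],
    [[3.19,-4.16,0],[0,0,0.079]],
    [[3.19,-4.16,0],[0,0,0.079]],
    [[3.19,-4.16,0],[0,0,0.079]]
  ],
  "jaw": 100,
  "force": 30
}}

```text
clock: 1.2
tcp_pos: [491.9, 190.1, 205.3]
orientation: [-0.106, 0.994, 0.0, 0.0]
force: [-0.2, 0.6, 0.1]
opening: 0.999
grip_force: 0.0
```

Run:
```python
from h import *
s=bot.sense();print(s['clock'],s['tcp_pos'],s['orientation'],s['qpos'])
im,c=cam('wrist','w1.png')
hsv=cv2.cvtColor(im,cv2.COLOR_RGB2HSV)
m=cv2.inRange(hsv,(18,120,70),(35,255,255))
k,l,st,ce=cv2.connectedComponentsWithStats(m)
for i in range(1,k):
    if st[i,4]>150: print(st[i],ce[i].round(0),onz(c,*ce[i],123).round(0),onz(c,*ce[i],89).round(0))
print(proj(c,(491,191,123)))
```

```text
1.2 [491.92938207 190.13157733 205.26814233] [-1.05640504e-01  9.94404374e-01  1.52973025e-04  2.97525106e-05] [ 2.36622154e-01  2.04110960e-01  1.60388692e+00  3.04095024e-04
  1.33349589e+00 -1.54592162e+00]
[ 218  186  197    7 1335] [316. 189.] [462. 182. 123.] [468. 183.  89.]
[ 288  209   58   41 2171] [316. 230.] [490. 188. 123.] [500. 190.  89.]
[  96  224   52   47 1546] [121. 246.] [532.  53. 123.] [548.  37.  89.]
[ 238  250   18   98 1204] [247. 297.] [554. 148. 123.] [572. 144.  89.]
[ 379  251   18   96 1177] [387. 297.] [531. 252. 123.] [547. 262.  89.]
[319.81834228 231.47843836]
```

View pics/w1.png

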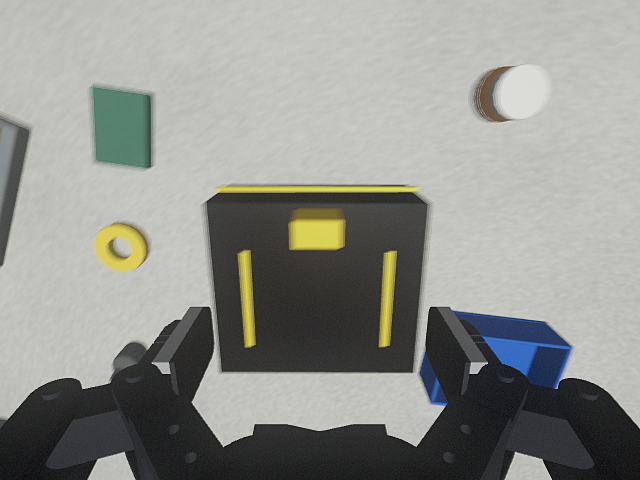

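The wrist view shows the handle at (316,232) between the ribs, in line with the fingers. Handle ≈(492,189), yaw 0.209. Next I descend and pinch it side to side.

Emit:
{"fn": "play_rows", "kwargs": {
  "series": [
    [[0,-0.1,-3.7],[0,0,0]],
    [[0,0,-3.7],[0,0,0]],
    [[0,0,-3.6],[0,0,0]],
    [[0,0,0],[0,0,0]]
  ]
}}

```text
clock: 1.75
tcp_pos: [488.5, 190.0, 92.8]
orientation: [-0.104, 0.995, -0.0, -0.003]
force: [-0.4, -0.4, -0.3]
opening: 1.003
grip_force: 0.0
```

Emit:
{"fn": "play_rows", "kwargs": {
  "series": [
    [[0,0,0],[0,0,0]],
    [[0,0,0],[0,0,0]],
    [[0,0,0],[0,0,0]],
    [[0,0,0],[0,0,0]],
    [[0,0,0],[0,0,0]]
  ],
  "jaw": 20,
  "force": 30
}}

```text
clock: 2.38
tcp_pos: [492.6, 190.9, 97.2]
orientation: [-0.104, 0.995, 0.0, 0.002]
force: [0.1, 0.2, 6.0]
opening: 0.204
grip_force: 3.0
```

Run:
```python
from h import *
s=bot.sense();print(s['tcp_pos'],s['force'],s['opening'],s['grip_force'])
a,c=cam('wrist'); b,c2=cam('scene')
cv2.imwrite('pics/w2.png',np.hstack([cv2.resize(a,(400,300)),cv2.resize(b[140:290,320:520],(400,300))])[:,:,::-1])
```

```text
[492.57093742 190.9189258   97.23595369] [0.13330178 0.15197808 5.99610517] 0.20368244145291275 3.013909287401475
```

View pics/w2.png

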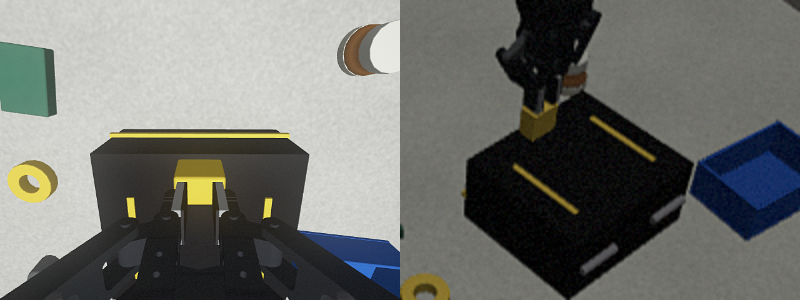

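Run:
```python
from h import *
b,c=cam('scene'); a,ca=cam('side'); w,cw=cam('wrist')
ey=np.array([-.2075,.978,0]);ex=np.array([.978,.2075,0])
def draw(im,c):
    im=im.copy()
    for z in (87,123):
        P=np.array([proj(c,np.array([492,189,z])+ex*sx*11+ey*sy*18) for sx,sy in((1,1),(1,-1),(-1,-1),(-1,1))])
        cv2.polylines(im,[np.round(P*16).astype(int)],True,(255,0,0),1,shift=4)
    t=proj(c,bot.sense()['tcp_pos']); cv2.circle(im,tuple(np.round(t).astype(int)),2,(0,255,0),-1); return im
f=lambda im,s:cv2.convertScaleAbs(cv2.resize(im,s,interpolation=2),alpha=1.8)
B=draw(b,c)[155:255,340:460];A=draw(a,ca)[155:255,250:370];W=draw(w,cw)[180:400,220:420]
cv2.imwrite('pics/w3.png',np.hstack([f(B,(300,250)),f(A,(300,250)),f(W,(200,250))])[:,:,::-1])
```

```text
(no output)
```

View pics/w3.png

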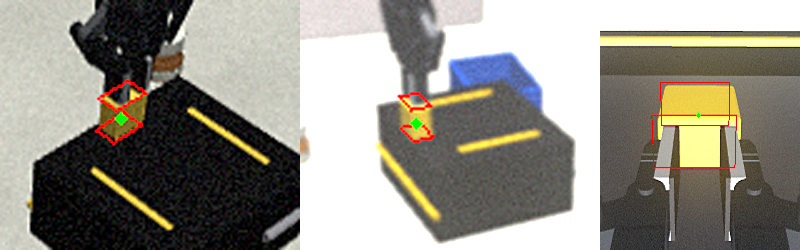

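Emit:
{"fn": "play_rows", "kwargs": {
  "series": [
    [[0,0,0],[0,0,0]],
    [[0,0,0],[0,0,0]],
    [[0,0,0],[0,0,0]],
    [[0,0,0],[0,0,0]]
  ],
  "jaw": 100
}}

```text
clock: 3.12
tcp_pos: [491.0, 190.6, 95.1]
orientation: [-0.104, 0.995, 0.0, -0.0]
force: [0.0, 0.4, -0.1]
opening: 0.995
grip_force: 0.0
```

Emit:
{"fn": "play_rows", "kwargs": {
  "series": [
    [[0,0,0],[0,0,0]],
    [[0,0,0],[0,0,0]],
    [[0,0,0],[0,0,0]]
  ],
  "jaw": 55
}}

```text
clock: 3.5
tcp_pos: [491.2, 190.6, 95.3]
orientation: [-0.104, 0.995, 0.0, -0.0]
force: [0.6, -0.0, -0.3]
opening: 0.551
grip_force: 0.0
```

Emit:
{"fn": "play_rows", "kwargs": {
  "series": [
    [[0,0,0],[0,0,0]],
    [[0,0,0],[0,0,0]],
    [[0,0,0],[0,0,0]]
  ],
  "jaw": 38
}}

```text
clock: 3.88
tcp_pos: [491.2, 190.4, 95.6]
orientation: [-0.104, 0.995, -0.0, 0.0]
force: [-1.3, -1.5, 3.6]
opening: 0.387
grip_force: 26.8
```

Run:
```python
import numpy as np
ex=np.array([.978,.2085,0]);ey=np.array([-.2085,.978,0]);ez=np.array([0,0,1.])
def tcp(t):
    p=.5*t
    x=-145*np.cos(t)+71*np.sin(t)-19*np.sin(p); z=145*np.sin(t)+71*np.cos(t)-19*np.cos(p)
    return x*ex+z*ez
for i in range(15):
    d=(tcp(.1*(i+1))-tcp(.1*i))/10; print(i,np.round(d,2).tolist())
print(np.round(.05*ey,3))
```

```text
0 [0.67, 0.14, 1.41]
1 [0.81, 0.17, 1.33]
2 [0.93, 0.2, 1.24]
3 [1.05, 0.22, 1.13]
4 [1.15, 0.25, 1.02]
5 [1.24, 0.27, 0.89]
6 [1.32, 0.28, 0.75]
7 [1.39, 0.3, 0.61]
8 [1.44, 0.31, 0.46]
9 [1.47, 0.31, 0.31]
10 [1.49, 0.32, 0.15]
11 [1.5, 0.32, -0.0]
12 [1.49, 0.32, -0.16]
13 [1.46, 0.31, -0.32]
14 [1.42, 0.3, -0.47]
[-0.01   0.049  0.   ]
```

Emit:
{"fn": "play_rows", "kwargs": {
  "series": [
    [[0.67,0.14,1.41],[-0.01,0.049,0]],
    [[0.81,0.17,1.33],[-0.01,0.049,0]],
    [[0.93,0.2,1.24],[-0.01,0.049,0]],
    [[1.05,0.22,1.13],[-0.01,0.049,0]]
  ]
}}

```text
clock: 4.38
tcp_pos: [526.1, 198.2, 146.6]
orientation: [-0.104, 0.99, -0.009, -0.1]
force: [0.9, 0.3, 0.6]
opening: 0.38
grip_force: 0.0
```

Run:
```python
from h import *
b,c=cam('scene'); a,ca=cam('side')
print(bot.sense()['opening'],bot.sense()['grip_force'],bot.sense()['force'])
cv2.imwrite('pics/w4.png',np.hstack([cv2.resize(b[130:300,320:520],(400,340)),cv2.resize(a[110:260,240:400],(400,340))])[:,:,::-1])
```

```text
0.3821102112333135 0.0 [ 0.71466932  0.31280429 -0.25957879]
```

View pics/w4.png

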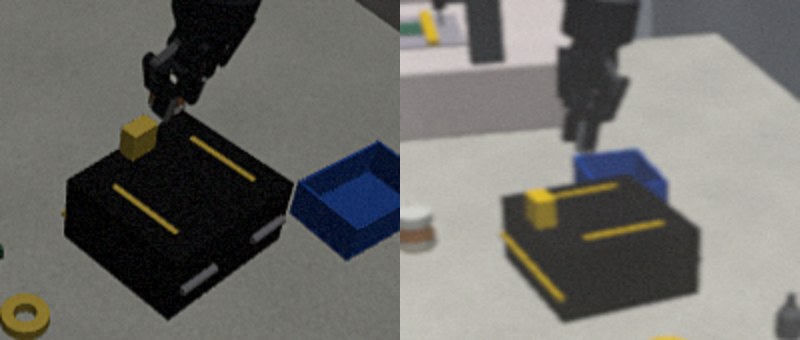

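Run:
```python
from h import *
from scipy.spatial.transform import Rotation as R
c=bot.calibration('scene');ca=bot.calibration('side')
print(tri(c,(406,189),ca,(313,177)))
s=bot.sense();t=s['tcp_pos'];print(t,proj(c,t),proj(ca,t), R.from_quat(s['orientation']).as_matrix()[:,2])
```

```text
(array([540.56685583, 193.49995084, 167.56009412]), np.float64(0.19113327482838346))
[528.67189559 198.51792989 146.28348287] [403.4061007  192.98478741] [308.42063487 184.23384266] [-0.1918681  -0.03865808 -0.98065906]
```

The pinch slid off and the lid stayed shut. In both views the fingertips end about 20 mm behind the reported TCP, so the hold was only on the handle's top edge. I'll go back, half close the jaw, and descend deeper in small steps while watching the force.

Emit:
{"fn": "play_rows", "kwargs": {
  "series": [
    [[0,0,1.5],[0.01,-0.049,0]],
    [[-1.85,-0.43,0],[0.01,-0.049,0]],
    [[-1.85,-0.43,0],[0.01,-0.049,0]],
    [[0,0,-1],[0.01,-0.049,0]],
    [[0,0,0],[0,0,0]],
    [[0,0,0],[0,0,0]]
  ],
  "jaw": 55
}}

```text
clock: 5.22
tcp_pos: [488.9, 189.4, 151.5]
orientation: [-0.104, 0.995, 0.0, 0.0]
force: [0.3, 0.1, 0.2]
opening: 0.549
grip_force: 0.0
```

Run:
```python
from h import *
from scipy.spatial.transform import Rotation as R
s=bot.sense();t=s['tcp_pos'];print(t, R.from_quat(s['orientation']).as_matrix()[:,2],s['opening'])
b,c=cam('scene'); a,ca=cam('side'); w,cw=cam('wrist')
for C,n in((c,'scene'),(ca,'side'),(cw,'wrist')): print(n,proj(C,t),proj(C,t+[0,0,20]))
cv2.imwrite('pics/w5.png',np.hstack([cv2.convertScaleAbs(cv2.resize(x,(260,390),interpolation=2),alpha=1.8) for x in (b[130:220,360:420],a[130:220,270:330],cv2.resize(w[180:480,220:420],(60,90)))])[:,:,::-1])
```

```text
[488.90363282 189.39054242 151.52648442] [ 1.51666597e-04  2.54101433e-04 -9.99999956e-01] 0.5486379786375319
scene [389.21882168 181.62389299] [390.15027215 174.08365773]
side [293.99489192 185.23244635] [293.61597007 178.0649577 ]
wrist [318.14598326 280.09041348] [318.02650391 298.75416064]
```

View pics/w5.png

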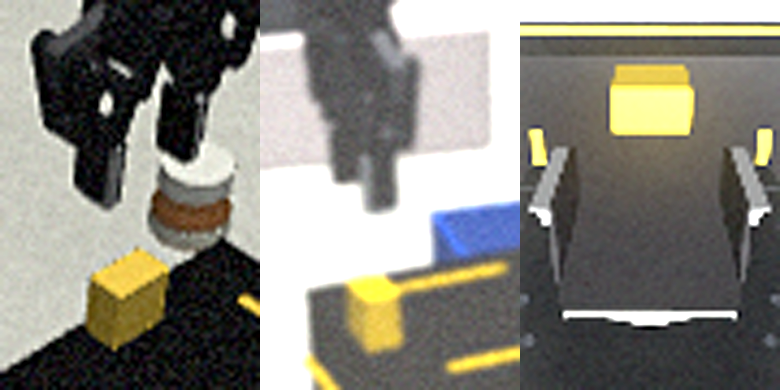

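The fingertips are ~22 mm above the reported TCP in both views (scene tips at (382,178) and (402,167)). I lower accordingly, in guarded steps.

Emit:
{"fn": "play_rows", "kwargs": {
  "series": [
    [[0.25,0,-2],[0,0,0]],
    [[0,0,-2],[0,0,0]],
    [[0,0,-1.5],[0,0,0]],
    [[0,0,-1],[0,0,0]],
    [[0,0,-0.5],[0,0,0]],
    [[0,0,0],[0,0,0]]
  ]
}}

```text
clock: 6.12
tcp_pos: [491.3, 189.3, 81.4]
orientation: [-0.104, 0.995, 0.0, -0.0]
force: [-0.4, 0.3, 0.1]
opening: 0.545
grip_force: 0.0
```

Emit:
{"fn": "play_rows", "kwargs": {
  "series": [
    [[0,0,-0.4],[0,0,0]],
    [[0,0,-0.3],[0,0,0]],
    [[0,0,0],[0,0,0]]
  ]
}}

```text
clock: 6.5
tcp_pos: [491.1, 189.3, 74.3]
orientation: [-0.104, 0.995, 0.0, -0.0]
force: [0.6, -0.6, -0.4]
opening: 0.55
grip_force: 0.0
```

Emit:
{"fn": "play_rows", "kwargs": {
  "series": [
    [[0,0,0],[0,0,0]],
    [[0,0,0],[0,0,0]],
    [[0,0,0],[0,0,0]],
    [[0,0,0],[0,0,0]]
  ],
  "jaw": 30,
  "force": 30
}}

```text
clock: 7.0
tcp_pos: [491.0, 190.4, 74.8]
orientation: [-0.104, 0.995, 0.001, 0.0]
force: [-2.2, 5.0, 3.6]
opening: 0.416
grip_force: 32.0
```

Solid grip now (opening 0.416 = 35 mm, 32 N). So the real grasp point is ~39 mm behind the reported TCP. I recompute the arc with that.

Run:
```python
import numpy as np
ex=np.array([.978,.2085,0]);ez=np.array([0,0,1.]);L=38
def tcp(t):
    p=.5*t
    return (-145*np.cos(t)+71*np.sin(t)-L*np.sin(p))*ex+(145*np.sin(t)+71*np.cos(t)-L*np.cos(p))*ez
for i in range(15): print(i,np.round((tcp(.1*(i+1))-tcp(.1*i))/10,2).tolist())
```

```text
0 [0.58, 0.12, 1.42]
1 [0.71, 0.15, 1.34]
2 [0.84, 0.18, 1.25]
3 [0.96, 0.2, 1.15]
4 [1.06, 0.23, 1.04]
5 [1.15, 0.25, 0.92]
6 [1.23, 0.26, 0.78]
7 [1.3, 0.28, 0.65]
8 [1.35, 0.29, 0.5]
9 [1.39, 0.3, 0.35]
10 [1.41, 0.3, 0.2]
11 [1.42, 0.3, 0.05]
12 [1.41, 0.3, -0.11]
13 [1.39, 0.3, -0.26]
14 [1.35, 0.29, -0.4]
```

Emit:
{"fn": "play_rows", "kwargs": {
  "series": [
    [[0.58,0.12,1.42],[-0.01,0.049,0]],
    [[0.71,0.15,1.34],[-0.01,0.049,0]],
    [[0.84,0.18,1.25],[-0.01,0.049,0]],
    [[0.96,0.2,1.15],[-0.01,0.049,0]]
  ]
}}

```text
clock: 7.5
tcp_pos: [521.1, 196.7, 125.2]
orientation: [-0.104, 0.989, -0.009, -0.102]
force: [0.3, 5.2, -5.9]
opening: 0.413
grip_force: 34.3
```

Emit:
{"fn": "play_rows", "kwargs": {
  "series": [
    [[1.06,0.23,1.04],[-0.01,0.049,0]],
    [[1.15,0.25,0.92],[-0.01,0.049,0]],
    [[1.23,0.26,0.78],[-0.01,0.049,0]],
    [[1.3,0.28,0.65],[-0.01,0.049,0]]
  ]
}}

```text
clock: 8.0
tcp_pos: [568.6, 206.6, 158.9]
orientation: [-0.102, 0.974, -0.019, -0.2]
force: [-2.9, 4.3, -6.1]
opening: 0.414
grip_force: 33.8
```

Still gripped. I continue past the tipping point.

Emit:
{"fn": "play_rows", "kwargs": {
  "series": [
    [[1.35,0.29,0.5],[-0.01,0.049,0]],
    [[1.39,0.3,0.35],[-0.01,0.049,0]],
    [[1.41,0.3,0.2],[-0.01,0.049,0]],
    [[1.42,0.3,0.05],[-0.01,0.049,0]]
  ]
}}

```text
clock: 8.5
tcp_pos: [624.7, 218.3, 169.8]
orientation: [-0.1, 0.949, -0.029, -0.297]
force: [-2.9, 3.3, -3.8]
opening: 0.411
grip_force: 33.4
```

Emit:
{"fn": "play_rows", "kwargs": {
  "series": [
    [[1.41,0.3,-0.11],[-0.01,0.049,0]],
    [[1.39,0.3,-0.26],[-0.01,0.049,0]],
    [[1.35,0.29,-0.4],[-0.01,0.049,0]],
    [[0,0,0],[0,0,0]]
  ]
}}

```text
clock: 9.0
tcp_pos: [667.9, 227.3, 159.9]
orientation: [-0.097, 0.925, -0.036, -0.365]
force: [-2.3, 2.2, -3.8]
opening: 0.413
grip_force: 33.8
```

Run:
```python
from h import *
s=bot.sense();print(s['tcp_pos'],s['orientation'],s['qpos'].round(2),s['force'],s['grip_force'])
b,c=cam('scene'); a,ca=cam('side')
cv2.imwrite('pics/w6.png',np.hstack([cv2.convertScaleAbs(cv2.resize(x,(400,400),interpolation=2),alpha=1.6) for x in (b[100:300,320:520],a[100:260,250:410])])[:,:,::-1])
```

```text
[667.93563712 227.33903888 159.93901342] [-0.0971053   0.92507547 -0.03567241 -0.36542224] [ 0.22  1.04  0.41  0.02  2.44 -1.55] [-2.27962626  2.24000927 -3.77749231] 33.75663220882416
```

View pics/w6.png

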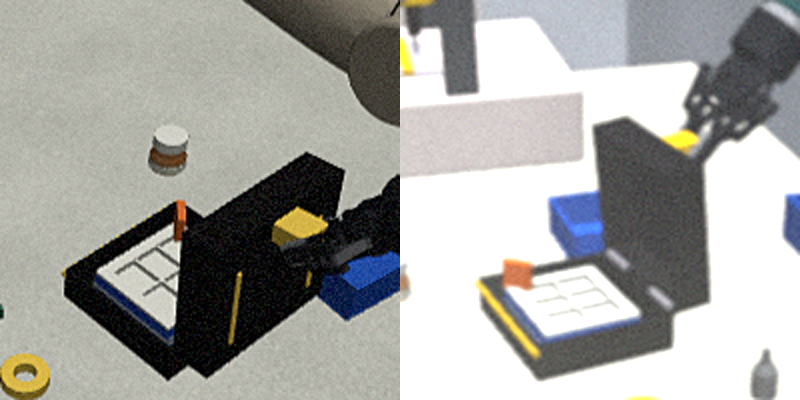

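Both views show the lid at about 1.45–1.5 rad, held by the handle. The white tray is visible, with its orange tab at the front-left corner. I release and lift away so the lid falls on to its stop.

Emit:
{"fn": "play_rows", "kwargs": {
  "series": [
    [[0,0,0],[0,0,0]],
    [[0,0,1],[0,0,0]],
    [[0,0,3],[0.01,-0.05,0]],
    [[-1,0,3],[0.02,-0.1,0]],
    [[-3,-0.5,3],[0.02,-0.1,0]],
    [[-4,-1,2],[0.02,-0.1,0]],
    [[-5,-1,0],[0.02,-0.1,0]],
    [[-5,-1,0],[0.02,-0.1,0]]
  ],
  "jaw": 80
}}

```text
clock: 10.1
tcp_pos: [484.9, 190.8, 285.9]
orientation: [-0.103, 0.991, -0.01, -0.09]
force: [0.3, 1.1, 1.2]
opening: 0.799
grip_force: 0.0
```

Run:
```python
from h import *
from scipy.spatial.transform import Rotation as R
s=bot.sense();print(s['tcp_pos'],R.from_quat(s['orientation']).as_matrix().round(3),s['force'])
for n in('scene','side'):
    im,c=cam(n,n+'7.png'); hsv=cv2.cvtColor(im,cv2.COLOR_RGB2HSV)
    m=cv2.inRange(hsv,(0,130,60),(13,255,255))
    k,l,st,ce=cv2.connectedComponentsWithStats(m)
    for i in range(1,k):
        if st[i,4]>25:
            P=np.argwhere(l==i)[:,::-1]; 
            print('or',n,st[i],ce[i].round(1),onz(c,*ce[i],55).round(0),'top',P[P[:,1]<=P[:,1].min()+2].mean(0))
    m=cv2.inRange(hsv,(18,120,70),(35,255,255))
    k,l,st,ce=cv2.connectedComponentsWithStats(m)
    for i in range(1,k):
        if st[i,4]>25 and ((n=='scene' and 340<ce[i][0]<520) or (n=='side' and 270<ce[i][0]<420)) and ce[i][1]<260: print('ye',n,st[i],ce[i].round(1))
# expected handle top centre at open
H=np.array([633,219.5,42.]);ex=np.array([.978,.2085,0])
for t in (1.5,1.7,1.9):
    p=H+ex*(-145*np.cos(t)+81*np.sin(t)); p[2]+=145*np.sin(t)+81*np.cos(t)
    print(t,proj(bot.calibration('scene'),p),proj(bot.calibration('side'),p))
```

```text
[484.87426647 190.76204324 285.87628061] [[-0.962 -0.206 -0.177]
 [-0.203  0.978 -0.038]
 [ 0.181 -0.001 -0.984]] [0.29006817 1.07104258 1.153685  ]
or scene [513  33  11   8  40] [517.3  36.4] [ -71. 1127.   55.] top [517.8         34.26666667]
or scene [522  35  28  20 314] [536.   44.2] [   6. 1140.   55.] top [529.48  36.32]
or scene [408 200   5  20  65] [409.9 207.9] [495. 253.  55.] top [409.69230769 201.07692308]
ye scene [481 231  25  24 311] [493.1 242.8]
or side [291 204  11  11  99] [296.5 208.8] [500. 246.  55.] top [296.03846154 205.15384615]
ye side [281 213  25  30 121] [293.3 228.4]
1.5 [477.75308266 222.01627253] [367.96527516 157.20262856]
1.7 [488.48104918 237.09983946] [376.79470403 161.47379297]
1.9 [496.70531052 253.06245186] [384.05604229 167.64381475]
```

Emit:
{"fn": "play_rows", "kwargs": {
  "series": [
    [[0,0,0],[0.02,-0.09,0]],
    [[0,0,-1],[0.018,-0.087,0]],
    [[0.2,0.9,-2],[0,0,-0.131]],
    [[0.3,0.9,-2],[0,0,-0.131]],
    [[0.3,0.9,-2],[0,0,-0.131]],
    [[0.3,0.9,-2],[0,0,-0.131]],
    [[0.3,0.9,-2],[0,0,-0.13]],
    [[0.3,0.9,-1],[0,0,-0.13]]
  ],
  "jaw": 60
}}

```text
clock: 11.2
tcp_pos: [503.4, 245.3, 163.8]
orientation: [0.286, 0.958, 0.001, -0.004]
force: [0.5, -0.6, 0.4]
opening: 0.601
grip_force: 0.0
```

```bash
cat > tab.py <<'E'
from h import *
from scipy.spatial.transform import Rotation as R
s=bot.sense();print(s['clock'],s['tcp_pos'],R.from_quat(s['orientation']).as_matrix()[:,1:].round(3).tolist(),s['force'],s['opening'],s['qpos'].round(2))
w,c=cam('wrist','t1.png'); hsv=cv2.cvtColor(w,cv2.COLOR_RGB2HSV)
m=cv2.inRange(hsv,(0,130,60),(13,255,255))
k,l,st,ce=cv2.connectedComponentsWithStats(m)
for i in range(1,k):
    if st[i,4]>150:
        P=np.argwhere(l==i)[:,::-1].astype(np.float32); r=cv2.boxPoints(cv2.minAreaRect(P))
        print(st[i],ce[i].round(1),onz(c,*ce[i],71).round(1),[onz(c,*p,71)[:2].round(0).tolist() for p in r],r.round(0).tolist())
for z in(39,71): print('pred tab',z,proj(c,(503,245,z)).round(1))
m=cv2.inRange(hsv,(0,0,110),(180,60,255)); m[:,:]=m
u=proj(c,(554.8,202.8,39)).round().astype(int);print('tray centre px',u)
k,l,st,ce=cv2.connectedComponentsWithStats(m)
for i in range(1,k):
    if st[i,4]>800: print('white',st[i],ce[i].round(0),onz(c,*ce[i],39).round(0))
E
python3 tab.py
python3 - <<'E'
from h import *
S=bot.calibration('scene');A=bot.calibration('side')
print('tri tab',tri(S,(409.9,207.9),A,(296.5,208.8)))
H=np.array([633,219.5,42.]);ex=np.array([.978,.2085,0]);ey=np.array([-.2085,.978,0])
im,c=cam('scene');hsv=cv2.cvtColor(im,cv2.COLOR_RGB2HSV);m=cv2.inRange(hsv,(18,120,70),(35,255,255))[200:280,460:540]
P=np.argwhere(m);print('handle bbox',P.min(0)+[200,460],P.max(0)+[200,460])
for t in(1.7,1.8,1.9,2.0):
    V=[]
    for x in(-156,-134):
        for y in(-18,18):
            for z in(45,81):
                p=H+ex*(x*np.cos(t)+z*np.sin(t))+ey*y;p[2]+=-x*np.sin(t)+z*np.cos(t);V.append(proj(c,p))
    V=np.array(V);print(t,V.min(0).round(),V.max(0).round())
E
```

```text
11.2 [503.40895707 245.34077069 163.84590003] [[0.548, -0.007], [0.836, 0.004], [-0.001, -1.0]] [ 0.46431588 -0.61795553  0.3656025 ] 0.6009055108174429 [ 0.33  0.28  1.6   0.01  1.26 -0.67]
pred tab 39 [317.4 219.2]
pred tab 71 [317.2 230.2]
tray centre px [310 293]
white [     0      0    640    459 173260] [301. 158.] [455. 261.  39.]
white [217 186 189 102 808] [314. 233.] [511. 236.  39.]
white [  214   201   194   171 15243] [312. 285.] [550. 209.  39.]
white [ 243  365   67   70 2444] [271. 403.] [633. 105.  39.]
white [ 137  426   55   54 1803] [171. 458.] [633. -21.  39.]
tri tab (array([499.21158528, 249.34934645,  55.9918751 ]), np.float64(5.593940495508322))
handle bbox [230 475] [254 505]
1.7 [465. 217.] [497. 246.]
1.8 [470. 224.] [502. 253.]
1.9 [474. 231.] [506. 261.]
2.0 [478. 238.] [509. 268.]
```

The lid's handle box matches the 1.9 rad prediction, so it is open on its stop. The orange mask needs looser limits in the wrist view.

```bash
sed -i 's/(0,130,60),(13,255,255)/(3,110,90),(16,255,255)/; s/>150:/>60:/' tab.py; python3 tab.py | head -8
python3 - <<'E'
import cv2,numpy as np
h=cv2.cvtColor(cv2.imread('pics/t1.png'),cv2.COLOR_BGR2HSV)
print(h[196:260:8,285:350:8].reshape(8,-1,3).tolist())
E
```

```text
11.3 [503.35930297 245.74625162 163.51299423] [[0.544, -0.008], [0.839, 0.004], [-0.001, -1.0]] [ 0.27009793 -0.36195967  0.06179252] 0.6037073057154425 [ 0.33  0.28  1.6   0.01  1.26 -0.67]
[311 197  14  52 661] [317.8 222.5] [498.2 249.   71. ] [[512.0, 234.0], [480.0, 256.0], [485.0, 264.0], [517.0, 242.0]] [[311.0, 248.0], [312.0, 197.0], [325.0, 197.0], [324.0, 248.0]]
pred tab 39 [317.1 219.6]
pred tab 71 [316.8 230.6]
tray centre px [309 293]
white [     0      0    640    457 172581] [301. 158.] [454. 261.  39.]
white [  212   201   195   172 15145] [312. 286.] [551. 208.  39.]
white [ 243  367   66   68 2334] [271. 404.] [634. 106.  39.]
[[[5, 23, 68], [23, 15, 67], [0, 14, 72], [0, 2, 127], [22, 17, 165], [70, 5, 144], [21, 25, 71], [0, 4, 69], [160, 11, 72]], [[24, 20, 64], [0, 18, 69], [10, 7, 110], [20, 4, 218], [10, 143, 107], [20, 8, 199], [30, 4, 142], [9, 25, 70], [20, 12, 66]], [[42, 19, 67], [75, 4, 120], [40, 3, 222], [30, 1, 210], [14, 167, 206], [101, 15, 187], [30, 1, 212], [50, 5, 146], [0, 14, 74]], [[30, 2, 132], [23, 5, 221], [20, 4, 208], [0, 0, 209], [13, 163, 206], [101, 20, 200], [150, 1, 209], [30, 1, 213], [20, 5, 143]], [[30, 4, 217], [30, 1, 207], [15, 2, 207], [60, 1, 211], [14, 166, 206], [99, 16, 224], [15, 2, 207], [30, 1, 209], [20, 4, 213]], [[24, 6, 209], [30, 4, 208], [40, 4, 208], [45, 2, 210], [14, 158, 208], [102, 15, 223], [30, 2, 208], [23, 5, 209], [40, 4, 206]], [[30, 4, 207], [30, 15, 99], [24, 6, 209], [60, 2, 212], [13, 160, 207], [97, 10, 221], [30, 4, 208], [30, 4, 208], [30, 1, 208]], [[30, 6, 209], [36, 6, 208], [30, 13, 101], [30, 4, 208], [30, 4, 208], [30, 2, 208], [30, 4, 209], [40, 4, 207], [15, 3, 179]]]
```

Tab lateral position agrees with the TCP line within 1 mm. I descend in guarded steps.

Emit:
{"fn": "play_rows", "kwargs": {
  "series": [
    [[-0.15,0.1,-4],[0,0,0]],
    [[0,0,-4],[0,0,0]],
    [[0,0,-2.5],[0,0,0]],
    [[0,0,-1],[0,0,0]],
    [[0,0,-0.7],[0,0,0]],
    [[0,0,0],[0,0,0]]
  ],
  "jaw": 45,
  "force": 60
}}

```text
clock: 12.1
tcp_pos: [502.8, 246.8, 42.0]
orientation: [0.284, 0.959, 0.001, -0.003]
force: [-0.2, 0.1, 0.2]
opening: 0.452
grip_force: 0.0
```

Emit:
{"fn": "play_rows", "kwargs": {
  "series": [
    [[0,0,-0.5],[0,0,0]],
    [[0,0,-0.3],[0,0,0]],
    [[0,0,0],[0,0,0]]
  ]
}}

```text
clock: 12.48
tcp_pos: [502.1, 246.8, 33.1]
orientation: [0.284, 0.959, 0.001, -0.004]
force: [-0.0, 0.3, -0.3]
opening: 0.451
grip_force: 0.0
```

Emit:
{"fn": "play_rows", "kwargs": {
  "series": [
    [[0,0,0],[0,0,0]],
    [[0,0,0],[0,0,0]],
    [[0,0,0],[0,0,0]],
    [[0,0,0],[0,0,0]]
  ],
  "jaw": 0,
  "force": 60
}}

```text
clock: 12.98
tcp_pos: [502.0, 246.5, 33.5]
orientation: [0.284, 0.959, 0.001, -0.004]
force: [-2.1, -3.0, 4.1]
opening: 0.097
grip_force: 59.4
```

Tab pinched (8 mm, 59 N). Now I peel by rotating the tool and tray about the far corner.

Emit:
{"fn": "play_rows", "kwargs": {
  "series": [
    [[0.01,0,0.58],[0.025,0.0313,0]],
    [[0.02,-0.02,0.58],[0.025,0.0313,0]],
    [[0.04,-0.03,0.575],[0.025,0.0313,0]],
    [[0.06,-0.05,0.57],[0.025,0.0313,0]],
    [[0,0,0],[0,0,0]],
    [[0,0,0],[0,0,0]]
  ]
}}

```text
clock: 13.72
tcp_pos: [502.7, 246.6, 56.0]
orientation: [0.283, 0.955, 0.032, -0.079]
force: [-3.2, 1.7, 1.8]
opening: 0.097
grip_force: 59.2
```

Run:
```python
from h import *
s=bot.sense();print(s['tcp_pos'],s['force'],s['wrist_torque'].round(2),s['opening'],s['grip_force'])
b,c=cam('scene');a,ca=cam('side')
cv2.imwrite('pics/p1.png',np.hstack([cv2.convertScaleAbs(cv2.resize(x,(400,400),interpolation=2),alpha=1.6) for x in (b[140:300,330:490],a[130:260,260:390])])[:,:,::-1])
```

```text
[502.70137397 246.56549371  55.9760307 ] [-3.19262536  1.69463327  1.77931755] [-0.08 -0.06  0.  ] 0.09655412180353855 59.24218833446503
```

View pics/p1.png

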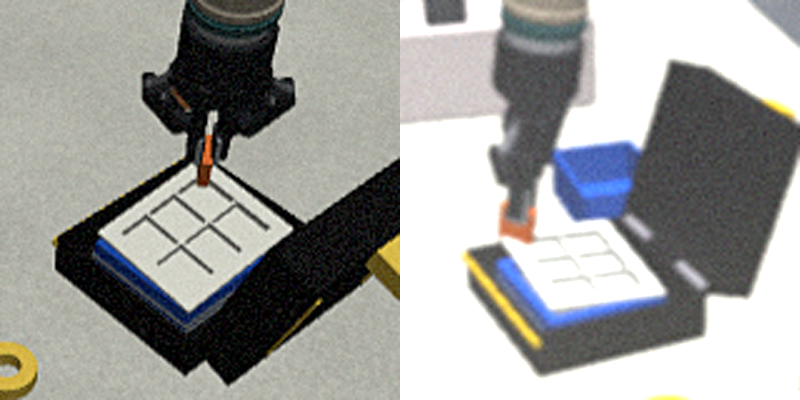

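The picture shows the tray tilted with its tab corner raised, its far corner still on the blue stack, the stack lying in the case, and the lid open. I continue the tilt, pause, then lift.

Emit:
{"fn": "play_rows", "kwargs": {
  "series": [
    [[0.08,-0.06,0.57],[0.025,0.0313,0]],
    [[0.09,-0.07,0.565],[0.025,0.0313,0]],
    [[0.11,-0.09,0.56],[0.025,0.0313,0]],
    [[0,0,0],[0,0,0]],
    [[0,0,0],[0,0,0]],
    [[0,0,0.4],[0.025,0.0313,0]],
    [[0,0,0.4],[0,0,0]],
    [[0,0,0.4],[0,0,0]]
  ]
}}

```text
clock: 14.82
tcp_pos: [505.6, 243.9, 85.3]
orientation: [0.28, 0.946, 0.061, -0.152]
force: [-0.5, 0.8, -0.4]
opening: 0.095
grip_force: 59.0
```

Emit:
{"fn": "play_rows", "kwargs": {
  "series": [
    [[0,0,0.6],[0,0,0]],
    [[0,0,1],[0,0,0]],
    [[0,0,1.5],[0,0,0]],
    [[0,0,2],[0,0,0]],
    [[0,0,2.5],[0,0,0]],
    [[0,0,2.5],[0,0,0]],
    [[0,0,2],[0,0,0]],
    [[0,0,1],[0,0,0]]
  ]
}}

```text
clock: 15.82
tcp_pos: [506.8, 243.7, 218.2]
orientation: [0.28, 0.946, 0.062, -0.15]
force: [-0.9, -0.9, -1.3]
opening: 0.099
grip_force: 59.0
```

```bash
cat > tr.py <<'E'
from h import *
from scipy.spatial.transform import Rotation as R
s=bot.sense();print(s['clock'],s['tcp_pos'],R.from_quat(s['orientation']).as_matrix().round(3).tolist(),s['force'],s['wrist_torque'].round(2),s['opening'],s['grip_force'])
def poly(n,box):
    im,c=cam(n,n+'_tr.png'); hsv=cv2.cvtColor(im,cv2.COLOR_RGB2HSV)
    for nm,lo,hi in(('white',(0,0,105 if n=='scene' else 150),(180,45,255)),('blue',(105,100,40),(125,255,255))):
        m=cv2.inRange(hsv,lo,hi);M=np.zeros_like(m);x0,y0,x1,y1=box;M[y0:y1,x0:x1]=m[y0:y1,x0:x1]
        k,l,st,ce=cv2.connectedComponentsWithStats(M)
        for i in range(1,k):
            if st[i,4]>120:
                ap=cv2.approxPolyDP(cv2.convexHull(np.argwhere(l==i)[:,::-1].astype(np.int32)),5,True)[:,0]
                print(n,nm,st[i,4],ce[i].round(0),ap.tolist())
E
cat > a.py <<'E'
from tr import *
poly('scene',(350,120,470,290)); poly('side',(270,120,365,260))
c=bot.calibration('scene');ca=bot.calibration('side')
ex=np.array([.978,.2085,0]);ey=np.array([-.2085,.978,0])
for x,y in((-55,-65),(-55,65),(55,65),(55,-65)):
    p=np.array([554.8,202.8,35])+x*ex+y*ey; print('stack corner',x,y,proj(c,p).round(),proj(ca,p).round())
E
python3 a.py
```

```text
15.825 [506.83563846 243.74368641 218.23713074] [[-0.798, 0.548, -0.25], [0.511, 0.836, 0.201], [0.319, 0.033, -0.947]] [-0.93784736 -0.88936391 -1.31902388] [-0.09 -0.15  0.02] 0.09850761057941418 59.032241106033325
scene white 10111 [407. 173.] [[350, 120], [469, 120], [468, 217], [452, 228], [350, 235]]
scene white 1146 [367. 275.] [[401, 289], [350, 289], [350, 237]]
scene white 649 [455. 279.] [[469, 259], [469, 289], [429, 289]]
scene blue 1046 [404. 239.] [[442, 234], [404, 269], [368, 241], [407, 211]]
side white 296 [286. 131.] [[292, 120], [295, 137], [270, 141], [281, 120]]
side white 5757 [312. 193.] [[364, 259], [270, 259], [270, 169], [314, 125], [364, 125]]
side blue 519 [323. 189.] [[336, 179], [332, 198], [318, 202], [310, 179]]
side blue 589 [317. 221.] [[346, 226], [307, 236], [291, 215], [327, 207]]
stack corner -55 -65 [367. 238.] [310. 234.]
stack corner -55 65 [408. 212.] [292. 214.]
stack corner 55 65 [445. 238.] [327. 207.]
stack corner 55 -65 [404. 267.] [347. 226.]
```

The tray is off and the stack corners match their start positions to 1–3 px. I level the tray and carry it to the reader.

Emit:
{"fn": "play_rows", "kwargs": {
  "series": [
    [[0,-1,0],[-0.025,-0.0313,0]],
    [[0,-2,0],[-0.025,-0.0313,0]],
    [[0,-3,0],[-0.025,-0.0313,0]],
    [[-0.2,-3,0],[-0.025,-0.0313,0]],
    [[-0.2,-3,0],[-0.025,-0.0313,0]],
    [[-0.2,-3,0],[-0.025,-0.0313,0]],
    [[-0.2,-3,0],[-0.025,-0.0313,0]],
    [[-0.2,-3,0],[-0.025,-0.0313,0]]
  ]
}}

```text
clock: 16.92
tcp_pos: [495.9, 31.4, 216.3]
orientation: [0.284, 0.959, 0.001, -0.003]
force: [0.3, -0.2, -0.7]
opening: 0.096
grip_force: 59.0
```

Emit:
{"fn": "play_rows", "kwargs": {
  "series": [
    [[-0.2,-3,-0.5],[0,0,0]],
    [[-0.2,-3,-0.5],[0,0,0]],
    [[-0.2,-3,-0.5],[0,0,0]],
    [[-0.2,-3,-0.5],[0,0,0]],
    [[-0.2,-3,-0.5],[0,0,0]],
    [[0,-2,-0.5],[0,0,0]],
    [[0,-1,-0.5],[0,0,0]],
    [[0,0,0],[0,0,0]]
  ]
}}

```text
clock: 17.92
tcp_pos: [486.0, -146.5, 180.7]
orientation: [0.284, 0.959, 0.001, -0.004]
force: [-0.3, 0.3, 0.1]
opening: 0.093
grip_force: 59.0
```

Emit:
{"fn": "play_rows", "kwargs": {
  "series": [
    [[0,0,0],[0,0,0]],
    [[0,0,0],[0,0,0]],
    [[0,0,0],[0,0,0]],
    [[0,0,0],[0,0,0]]
  ]
}}

```text
clock: 18.42
tcp_pos: [486.4, -146.1, 181.3]
orientation: [0.284, 0.959, 0.001, -0.004]
force: [0.1, -0.5, -1.4]
opening: 0.093
grip_force: 59.0
```

Run:
```python
from tr import *
im,c=cam('scene','f_scene.png');ia,ca=cam('side','f_side.png')
t=s['tcp_pos'];ex=np.array([.978,.2085,0]);ey=np.array([-.2085,.978,0])
tab=t+[0,0,31.5]; o=tab-(-42*ex+52*ey)-[0,0,38]; print('origin',o.round(0),'window rel',(o-[540,-190,23]).round(0))
for C in(c,ca): print([proj(C,o+x*ex+y*ey+[0,0,12]).round(0).tolist() for x,y in((-55,-65),(-55,65),(55,65),(55,-65))])
for n,I,C in(('scene',im,c),('side',ia,ca)):
    u=proj(C,o+[0,0,12]).astype(int);h=cv2.cvtColor(I,cv2.COLOR_RGB2HSV)
    g=cv2.inRange(cv2.GaussianBlur(I,(3,3),0),*(( (112,)*3,(255,)*3) if n=='scene' else ((165,)*3,(255,)*3)))
    print(n,u,I[u[1]-4:u[1]+5:4,u[0]-4:u[0]+5:4].mean(2).round().tolist())
```

```text
18.425 [ 486.42802839 -146.07582991  181.33767091] [[-0.839, 0.544, -0.007], [0.544, 0.839, 0.004], [0.008, 0.0, -1.0]] [ 0.12665254 -0.47395625 -1.42944782] [ 0.04  0.03 -0.01] 0.09306648822204419 58.99685740470886
origin [ 538. -188.  175.] window rel [ -2.   2. 152.]
[[176.0, 247.0], [239.0, 214.0], [275.0, 247.0], [210.0, 285.0]]
[[340.0, 267.0], [310.0, 234.0], [360.0, 222.0], [395.0, 252.0]]
scene [225 247] [[124.0, 124.0, 127.0], [125.0, 132.0, 57.0], [54.0, 75.0, 130.0]]
side [351 242] [[217.0, 205.0, 167.0], [148.0, 177.0, 207.0], [202.0, 147.0, 218.0]]
```

Run:
```python
from h import *
t=bot.sense()['tcp_pos'];ex=np.array([.978,.2085,0]);ey=np.array([-.2085,.978,0])
o=t+[0,0,31.5]-(-42*ex+52*ey)-[0,0,38]
res={}
for n in('scene','side'):
    C=bot.calibration(n);a=cv2.imread(f'pics/{n}0.png');b=cv2.imread(f'pics/f_{n}.png')
    d=cv2.absdiff(cv2.GaussianBlur(a,(5,5),0),cv2.GaussianBlur(b,(5,5),0)).max(2)
    m=((d>22)&(b.max(2)>(100 if n=='scene' else 135))).astype(np.uint8)
    m=cv2.morphologyEx(m,cv2.MORPH_CLOSE,np.ones((7,7)));m=cv2.morphologyEx(m,cv2.MORPH_OPEN,np.ones((3,3)))
    u=proj(C,o+[0,0,12]).astype(int)
    k,l,st,ce=cv2.connectedComponentsWithStats(m);i=l[u[1],u[0]];print(n,st[i],ce[i].round())
    ap=cv2.approxPolyDP(cv2.convexHull(np.argwhere(l==i)[:,::-1].astype(np.int32)),4,True)[:,0];print(ap.tolist())
    res[n]=C
```

```text
scene [     0      0    640    480 302912] [319. 240.]
[[639, 479], [0, 479], [0, 0], [639, 0]]
side [ 279  192  115   78 3015] [338. 236.]
[[393, 254], [337, 268], [280, 210], [279, 196], [297, 192], [372, 227]]
```

The tray corners in the side view match the level prediction within 3 px. The tray centre is 3 mm from the window centre and 152 mm above it, held with 59 N. Handing in.

```bash
python3 -c "
from station import bot
s=bot.sense();print(abs(s['qvel']).max());print(bot.hand_in())"
```

```text
0.0038185593482013675
the job is handed in; nothing more can be done
None
```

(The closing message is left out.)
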